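Unplug the cordless lamp and hang it up

ROBOT

A 6-joint arm with a two-finger parallel gripper is mounted at the origin on the work surface. World frame = base frame: x ahead of the robot, y to its left, z up, the work surface at z = 0. Lengths are in m, angles in rad, forces in N, time in s.
With the tool pointing down it reaches from about 0.2 to 0.875 m from the base axis. Payload 3.4 kg.
Tool frame: the origin (TCP) lies midway between the tips of the shut fingers; the grasp point (between the pads) lies 19 mm behind it (ctrl.pinch_z is the distance from the TCP to the grasp point, in m); z points along the fingers, y is the line along which they close (so a half turn about z gives the same grasp; the last joint's range is limited). The gripper opens to 94 mm and grips with 3 to 60 N. Pads are 16 mm wide; open, the fingers measure 119 mm over their backs; the gripper's body (75 mm by 177 mm) begins 78 mm behind the grasp point.
Start: joints at [-1.245, 0.276, 1.505, -0, 1.361, -0.121], TCP at [0.248, -0.519, 0.205] pointing down, gripper open.
Joint ranges: [-2.89, 2.89], [-0.75, 2.08], [0.22, 2.7], [-1.18, 4.32], [0.11, 2.71], [-2.7, 2.7]. Speed limits (rad/s): [2.57, 2.57, 3.14, 3.14, 3.14, 3.14].

INTERFACE

Orientations are given as a unit quaternion [w, x, y, z].
In Python, from station import ctrl gives the robot as it stands. The module is installed in compiled form; this text tells all that it offers.
- The arm moves only by the tool jog_arm, never from a script. Its arguments are lists of equal length, an entry for each row: "translation": the shift along the tool's x, y, z scaled (see below), a list of three; "yaw": the turn about the tool's z scaled (see below); "jaw": the opening, from 0 (shut) to 1 (fully open). A call has 1 to 10 rows; each row shifts and turns the commanded pose from where the row before left it, along the tool's axes as they then stand; what a row does not reach is not made up. The controller multiplies each number of a shift by 80 mm and each number of a turn by 90 degrees. A row lasts 1/10 s, in which the tool goes at most 50 mm and 8.59 degrees, less where a joint would pass 70% of its speed; a pose out of reach is approached as far as the arm can. A call with a number of a shift or a turn outside -1 to 1 is refused whole. A call with a gripper value outside its range is refused whole. The fingers move at their own pace and stop on an object; "squeeze" is the grip in N (left out, the last holds). Time passes only in rows, so rows that do not move let the fingers close. It gives the time, the measured TCP pose, the force, the opening and the grip force at its end, in the units of the state.
- ctrl.get_state(): the state, without advancing time (a new reading comes with each control period).
- ctrl.read_camera(name): name is "scene" or "top" or "wrist"; returns a dict with "frame" (420x560x3 uint8, red, green, blue), "range_z" (420x560 float32, m along the optical axis (not along the pixel's ray), 0 where there is no reading), "fov_y" (degrees; the focal length in pixels is half the picture's height over the tangent of half this angle, whatever the lens; pixels are square), "cx", "cy" (the principal point, pixels), "R" (3x3) and "t" (3): a world point X has camera coordinates R X + t. Camera axes: x right, y down, z forward; pixel columns grow to the right and rows downward; lengths in m; the calibration is good to about 2 mm. A picture is of the moment at which its call begins.
- ctrl.sign_off(): hands the job in; it is judged then, once.
The state is a dict: "clock": time; "joints": joint angles; "joint_velocities": joint speeds; "joint_torque": joint torques, N m; "ee_pos": TCP position; "tool_rot": TCP orientation; "force": force on the tool from outside, world axes, zero at the start; "moment": the same for the moment, N m; "width": finger opening in m; "gripper_force": force on a finger pad.
Only numpy, scipy, OpenCV 4.12 (cv2) and the standard library are available. Lean on these libraries where they do the work, as an engineer would, in place of code of your own. Each camera call takes 0.05 s, during which the arm holds its last target. There are 200 camera calls.

TASK

The cordless bench lamp has finished charging. Switch the charging dock off by pushing its toggle lever all the way over to the side away from the robot, then pull the lamp straight up out of the socket, past its sprung catch, and hang it by its handle on the hook of the stand, where it must hang freely and still; do not let it fall. Leave the switch off and do not shift the other things on the bench.

Things in the scene. Friction and masses are not known exactly. Their poses are not given: they have to be found in the camera images.
- dock: Charging dock, fixed. Grey foot 130 (x) by 240 (y) by 20 mm high; origin at the centre of its underside, z up, x away from the robot (yaw within 0.4 rad of the world's). Centred 55 mm to +y on it a white socket block, 90 (x) by 110 (y) mm, top at z = 45 mm; centred 60 mm to -y the power switch: a white block with a toggle lever that swings along the dock's x.
- socket (a point): Centre of the mouth of the socket's well in the dock's block (dock y = +55, z = 45 mm): 30 (x) by 42 (y) mm, 37 mm deep, opening upward; the lamp's plug stands in it. Two sprung catches inside, on its x sides, hold the plug: about 10 to 20 N upward (with the lamp's weight) frees it within some 6 mm of lift, then it slides freely; it is clear after 32 mm.
- power_switch (a joint): Angle (rad) of the dock's toggle lever. Starts at 0 to 0.25: leaning towards the robot (dock -x; 0.5 rad from upright at 0) = on. 1.0: leaning 0.5 rad to dock +x, against its stop = off. Its axis is along the dock's y, 42 mm above the bench at dock x = 0, y = -60 mm. It stays where it is left and moves at about 1 N at the tip.
- power_switch_tip (a point): Centre of the black ball, 26 mm diameter, on the end of the toggle lever; 90 mm from the lever's axis (10 mm steel rod), 121 mm above the bench when leaning fully to either side, 132 mm when upright.
- lamp: Cordless lamp, loose, 0.26 to 0.46 kg, 166 mm tall, upright in the socket, its x along the dock's x. Origin: centre of the housing's underside, which rests on the socket block (45 mm above the bench); z up. Housing: grey box 40 (x) by 90 (y) mm, z = 0 to 50 mm, round lens on the -x face. Plug below it: 28 by 40 mm, z = -32 to 0. A black D-handle above it, see lamp_eye.
- lamp_eye (a point): Middle of the underside of the lamp's grip bar (lamp z = 100 mm), the point to rest on the hook. Below it the handle's opening, right through along x: 70 mm wide (y), z = 50 to 100 mm. Above it the solid grip bar, 14 (x) by 90 (y) mm, z = 100 to 134 mm: grip it across x near its top, fingertips above the opening.
- hook_stand: Steel hook stand, fixed. Foot 130 by 130 by 14 mm; origin at the centre of its underside, z up, x away from the robot (within 0.4 rad of world x). Post 14 mm across at x = +45. On its top a level flat bar 36 mm wide (y) and 6 mm thick, top face at z = 175, runs from x = +53 to -36 and turns up to a tip at x = -45 mm, its top at z = 191 mm. The hook points to -x.
- hook_seat (a point): Point on the top of the hook's level flat bar, 30 mm behind the upturn (hook_stand x = -5 mm, z = 175 mm), axes as hook_stand: where the lamp's handle is to rest.
- vial_rack: Bystander: white vial rack 70 by 150 by 67 mm with capped vials, behind the dock. Origin: centre of the underside.
- jar: Bystander: amber jar, 60 mm diameter, 85 mm tall, beside the hook stand on its +y side. Origin: centre of the underside.
- petri_dishes: Bystander: two stacked clear Petri dishes, 92 mm diameter, 32 mm tall, nearer the robot. Origin: centre of the underside.
- beaker: Bystander: glass beaker, 72 mm diameter, 90 mm tall. Origin: centre of the underside.
Things that resemble listed ones, but are neither listed nor needed, are in the scene too. Leave any green or yellow look-alike of the hook_stand alone.

How it is judged:
By the outcome, as a careful person would: the job done as asked, in the order asked, and still so for the second after the job is handed in, with the robot touching nothing.
It also fails if it takes over 67 s, if anything falls off the work surface, if the arm or the gripper's body presses on something with over 40 N, if the wrist force passes 120 N, or if a joint passes its speed limit or range.

## Working session

There is one attempt and no reset: what is moved stays moved. The work goes in short steps, Python scripts to look and compute and a tool call to move; the robot and the scene stay as the last step left them, time stands still between calls to the robot, and variables do not carry over. Pictures are saved under pics/ and viewed, at most 10 in all, crops included, and the job is handed in when it is done.

Besides the shell and the picture viewer there is one more tool, called after ">>>" as name([rows], argument=value, ...), one row to a line, values as JSON. jog_arm: Moves the arm, as the interface text tells. Its arguments: {"type":"object","properties":{"translation":{"type":"array","items":{"type":"array","items":{"type":"number","minimum":-1,"maximum":1}}},"yaw":{"type":"array","items":{"type":"number","minimum":-1,"maximum":1}},"jaw":{"type":"array","items":{"type":"number"}},"squeeze":{"type":"number"}},"required":["translation","yaw","jaw"]}

```bash
mkdir -p pics; cat > h.py <<'E'
from station import ctrl
import numpy as np, cv2
def cam(n):
    c=ctrl.read_camera(n); c['f']=c['frame'].shape[0]/2/np.tan(np.radians(c['fov_y'])/2); return c
def world(c):
    z=c['range_z']; v,u=np.mgrid[:z.shape[0],:z.shape[1]]
    P=np.stack([(u-c['cx'])/c['f']*z,(v-c['cy'])/c['f']*z,z],-1)
    return (P-c['t'])@c['R']   # R^T (p-t)
def proj(c,X):
    p=np.asarray(X)@c['R'].T+c['t']; return p[...,:2]/p[...,2:]*c['f']+[c['cx'],c['cy']]
def save(c,n): cv2.imwrite('pics/'+n,c['frame'][...,::-1])
E
python3 - <<'E'
from h import *
import pickle
d={n:cam(n) for n in('scene','top')}
pickle.dump(d,open('d.pkl','wb'))
for n in d: save(d[n],n+'.png'); print(n,d[n]['f'],d[n]['R'].round(3).tolist(),d[n]['t'],(d[n]['range_z']==0).mean())
print(ctrl.get_state())
E
```

```text
scene 514.9060284845749 [[-0.13, 0.992, 0.002], [0.558, 0.074, -0.827], [-0.82, -0.106, -0.563]] [ 0.06711049 -0.17422443  1.73423367] 0.004013605442176871
top 384.8034233543839 [[-0.011, -1.0, -0.002], [-0.984, 0.011, -0.178], [0.178, -0.0, -0.984]] [0.00792395 0.51744998 0.81594235] 0.004009353741496599
{'clock': 0.1, 'joints': array([-1.24498940e+00,  2.76488095e-01,  1.50596491e+00, -5.47888990e-05,
        1.36069315e+00, -1.21019450e-01]), 'joint_velocities': array([ 0.00077244, -0.00117965, -0.00322815,  0.00078224, -0.00173544,
        0.00040201]), 'joint_torque': array([ 1.53835186e-03, -4.05456948e+01, -2.37779653e+01,  7.03588966e-02,
        2.99541838e-02, -3.06768789e-05]), 'ee_pos': array([ 0.24826785, -0.51809394,  0.20473272]), 'tool_rot': array([-7.69943022e-04,  9.75145342e-01,  2.21564794e-01, -1.06042655e-04]), 'force': array([-0.19995193, -0.40897478,  0.181147  ]), 'moment': array([ 0.01985668, -0.04009795,  0.03863195]), 'gripper_force': 0.0, 'width': 0.09421230893310681}
```

View pics/scene.png

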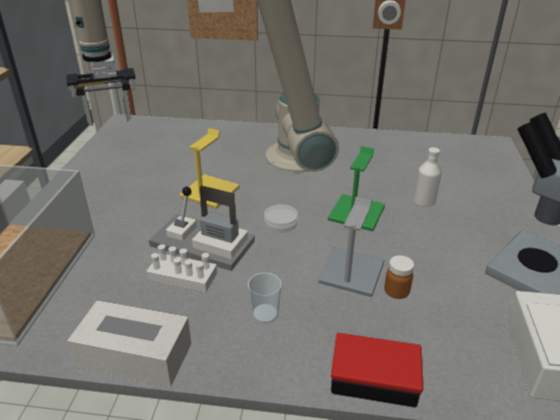

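View pics/top.png

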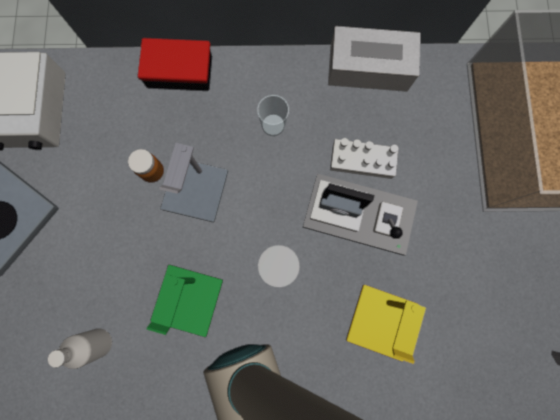

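The scene view shows the lamp in its dock at (220,225), the lever ball at (187,191) and the grey hook stand at (352,250). The green and yellow look-alikes are nearer the robot. In the top view the ball is at (397,232), the grip bar at about (350,190), and the hook bar at (178,167) with its foot around (195,190).

```bash
python3 - <<'E'
from h import *
import pickle
d=pickle.load(open('d.pkl','rb'))
W={n:world(d[n]) for n in d}
for n,uv in dict(top=[(360,213),(397,232),(350,192),(178,167),(200,200),(278,266)],scene=[(187,191),(218,200),(357,212),(352,270),(180,228)]).items():
    for u,v in uv: print(n,u,v,W[n][v,u].round(3))
def rect(P):
    r=cv2.minAreaRect((P[:,:2]*1000).astype(np.float32)); return np.round(r[0],1),np.round(r[1],1),round(r[2],1)
def sel(n,box,z): 
    w=W[n]; (u0,u1,v0,v1)=box; w=w[v0:v1,u0:u1].reshape(-1,3); return w[(w[:,2]>z[0])&(w[:,2]<z[1])]
for n,b in dict(top=(295,430,160,260),scene=(145,262,175,275)).items():
    for nm,z in dict(foot=(.012,.026),block=(.04,.048),hous=(.088,.099),bar=(.172,.186),ball=(.105,.14)).items():
        P=sel(n,b,z)
        if len(P)>5: print(n,nm,len(P),rect(P),P.mean(0).round(4),P[:,2].max().round(4))
for n,b in dict(top=(155,235,140,225),scene=(320,384,195,292)).items():
    for nm,z in dict(foot=(.009,.02),bar=(.168,.181),tip=(.184,.2)).items():
        P=sel(n,b,z)
        if len(P)>5: print(n,nm,len(P),rect(P),P.mean(0).round(4),np.median(P[:,2]).round(4))
E
```

```text
top 360 213 [ 0.494 -0.179  0.098]
top 397 232 [ 0.449 -0.242  0.135]
top 350 192 [ 0.522 -0.144  0.179]
top 178 167 [0.576 0.187 0.175]
top 200 200 [0.543 0.174 0.013]
top 278 266 [ 0.388 -0.006  0.03 ]
scene 187 191 [ 0.457 -0.238  0.127]
scene 218 200 [ 0.532 -0.138  0.158]
scene 357 212 [0.564 0.188 0.175]
scene 352 270 [0.577 0.19  0.015]
scene 180 228 [ 0.506 -0.251  0.044]
top foot 3060 (array([ 526.8, -203.2]), array([240.7, 172.7]), 73.5) [ 0.4999 -0.2128  0.0205] 0.026
top block 1202 (array([ 544.4, -190.4]), array([200.4, 159.9]), 80.1) [ 0.504  -0.178   0.0452] 0.048
top hous 511 (array([ 500.7, -173.2]), array([163.8,  36.6]), 64.7) [ 0.5131 -0.1438  0.095 ] 0.099
top bar 369 (array([ 521.9, -144.1]), array([89.4, 14.8]), 73.9) [ 0.5214 -0.1438  0.179 ] 0.1825
top ball 193 (array([ 494. , -179.1]), array([178.9,  29.4]), 57.1) [ 0.4682 -0.2136  0.1281] 0.1398
scene foot 1778 (array([ 429.8, -191.2]), array([262.6, 478.7]), 86.5) [ 0.4689 -0.2103  0.0183] 0.026
scene block 883 (array([ 492.9, -180.5]), array([203.3, 351.3]), 81.9) [ 0.5457 -0.1827  0.0442] 0.048
scene hou
[... 166 characters left out ...]
248 -0.142   0.1771] 0.1818
scene ball 248 (array([ 499. , -178.4]), array([179.1,  39.4]), 59.0) [ 0.4989 -0.1798  0.1234] 0.1399
top foot 2412 (array([574.1, 203.6]), array([160.5, 130.5]), 75.7) [0.5599 0.1809 0.0147] 0.0147
top bar 871 (array([577.4, 187.7]), array([37.4, 91.9]), 75.9) [0.5776 0.1864 0.1759] 0.1759
top tip 79 (array([529.2, 199.1]), array([37. ,  8.1]), 75.7) [0.5287 0.199  0.1894] 0.1901
scene foot 2527 (array([443.3, 194.3]), array([149.8, 403.2]), 87.8) [0.5006 0.1929 0.0135] 0.0135
scene bar 462 (array([578.1, 187.9]), array([36.9, 97.4]), 76.1) [0.5788 0.1879 0.1747] 0.1747
scene tip 52 (array([529.1, 200.2]), array([35.1, 11.9]), 76.8) [0.53   0.2009 0.1877] 0.1875
```

>>> jog_arm([
  [0,0,0],
  [0,0,0],
  [0,0,0],
  [0,0,0],
  [0,0,0],
  [0,0,0],
  [0,0.4,0],
  [0,0.4,0],
  [0,0,0],
], yaw=[-0.0887,-0.0887,-0.0887,-0.0887,-0.0887,-0.0887,0,0,0], jaw=[0,0,0,0,0,0,0,0,0], squeeze=55)

```text
clock: 1.0
ee_pos: [0.3128, -0.5374, 0.2046]
tool_rot: [0.0, 0.801, 0.599, 0.001]
force: [-1.1, -0.5, -0.1]
width: 0.0255
gripper_force: 0.0
```

```bash
cat >> h.py <<'E'
XD=np.array([np.cos(np.radians(-16.5)),np.sin(np.radians(-16.5))])
def togo(p):
    "world target TCP -> shift in tool axes, in mm and in units of 80 mm"
    from scipy.spatial.transform import Rotation as Ro
    s=ctrl.get_state(); q=s['tool_rot']; M=Ro.from_quat([q[1],q[2],q[3],q[0]])
    d=M.inv().apply(np.array(p)-s['ee_pos']); m=M.as_matrix()
    print('ee',s['ee_pos'].round(4),'ytool deg',np.degrees(np.arctan2(m[1,1],m[0,1])).round(2),'F',s['force'].round(1),'w',round(s['width'],4),'mm',(d*1000).round(1),'units',(d/.08).round(3),'t',round(s['clock'],2),'J',s['joints'].round(2))
E
python3 - <<'E'
from h import *
import pickle
d=pickle.load(open('d.pkl','rb'))
w=world(d['top'])
for nm,(u0,u1,v0,v1),z in [('yellow',(345,430,280,365),(.1,.25)),('jar',(125,165,145,190),(.06,.12)),('yfoot',(345,430,280,365),(.01,.02)),('beaker',(255,292,92,140),(.07,.12))]:
    P=w[v0:v1,u0:u1].reshape(-1,3);P=P[(P[:,2]>z[0])&(P[:,2]<z[1])]
    print(nm,len(P),P.min(0).round(3),P.max(0).round(3))
togo([.400,-.2274,.11])
E
```

```text
yellow 1269 [ 0.215 -0.27   0.101] [ 0.319 -0.204  0.193]
jar 551 [0.591 0.266 0.06 ] [0.644 0.32  0.09 ]
yfoot 2662 [ 0.182 -0.317  0.01 ] [ 0.344 -0.153  0.02 ]
beaker 334 [ 0.696 -0.032  0.07 ] [0.766 0.037 0.094]
ee [ 0.3128 -0.5374  0.2046] ytool deg -16.37 F [-1.1 -0.5 -0.1] w 0.0255 mm [322.   -3.9  94.7] units [ 4.025 -0.049  1.184] t 1.0 J [-1.16  0.35  1.4   0.    1.39 -0.87]
```

>>> jog_arm([
  [0.5,0,0],
  [0.5,0,0],
  [0.5,0,0],
  [0.5,0,0],
  [0.5,0,0],
  [0.5,0,0],
  [0.5,0,0],
  [0.5,0,0],
  [0,-0.05,0],
  [0,0,0],
], yaw=[0,0,0,0,0,0,0,0,0,0], jaw=[0,0,0,0,0,0,0,0,0,0])

```text
clock: 2.0
ee_pos: [0.3959, -0.2281, 0.2054]
tool_rot: [-0.0, 0.801, 0.599, -0.001]
force: [0.8, 0.1, 0.1]
width: 0.0006
gripper_force: 0.0
```

>>> jog_arm([
  [0,0,0.35],
  [0,0,0.4],
  [0,0,0.37],
  [0,0,0],
], yaw=[0,0,0,0], jaw=[0,0,0,0])

```text
clock: 2.4
ee_pos: [0.3937, -0.2283, 0.1126]
tool_rot: [-0.004, 0.802, 0.598, -0.001]
force: [-0.8, 0.2, 0.2]
width: 0.0003
gripper_force: 0.0
```

```bash
python3 - <<'E'
from h import *
c=cam('top');save(c,'t2.png')
a=np.array([.4892,-.2538])
for k in(.0178,.022): togo([*(a+k*XD),.115])
E
```

```text
ee [ 0.3952 -0.2293  0.1146] ytool deg -16.6 F [-0.5 -1.1  0.3] w 0.0003 mm [  3.4 114.8  -0.9] units [ 0.042  1.436 -0.011] t 2.45 J [-0.68  0.18  1.89 -0.    1.08 -0.39]
ee [ 0.3952 -0.2293  0.1146] ytool deg -16.6 F [-0.5 -1.1  0.3] w 0.0003 mm [  3.4 119.   -0.9] units [ 0.042  1.488 -0.011] t 2.45 J [-0.68  0.18  1.89 -0.    1.08 -0.39]
```

View pics/t2.png

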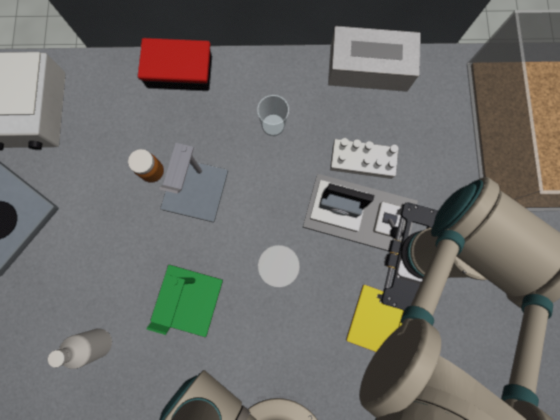

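The gripper stands behind the lever at about (410,255), clear of the lamp at (342,203) and the yellow stand. Pushing now.

>>> jog_arm([
  [0.04,0.18,0],
  [0,0.18,0],
  [0,0.18,0],
  [0,0.18,0],
  [0,0.18,0],
  [0,0.18,0],
  [0,0.18,0],
  [0,0.12,0],
  [0,0,0],
], yaw=[0,0,0,0,0,0,0,0,0], jaw=[0,0,0,0,0,0,0,0,0])

```text
clock: 3.35
ee_pos: [0.5057, -0.2577, 0.1155]
tool_rot: [0.0, 0.801, 0.599, 0.0]
force: [-0.6, -0.8, -0.5]
width: 0.0005
gripper_force: 0.0
```

>>> jog_arm([
  [0,0.06,0],
  [0,0,0],
], yaw=[0,0], jaw=[0,0])

```text
clock: 3.55
ee_pos: [0.5082, -0.2583, 0.1156]
tool_rot: [-0.0, 0.801, 0.598, -0.0]
force: [0.0, 0.0, 1.1]
width: 0.0002
gripper_force: 0.0
```

>>> jog_arm([
  [0,0.05,0],
  [0,0,0],
], yaw=[0,0], jaw=[0,0])

```text
clock: 3.75
ee_pos: [0.5089, -0.2585, 0.1154]
tool_rot: [-0.003, 0.801, 0.598, -0.002]
force: [-6.4, 2.1, 2.1]
width: 0.0
gripper_force: 3.2
```

```bash
python3 - <<'E'
from h import *
a=np.array([.4892,-.2538])
togo([*(a+.022*XD),.115])
c=cam('scene');w=world(c)
P=w[165:240,160:215].reshape(-1,3);P=P[(P[:,2]>.1)&(P[:,2]<.136)&(P[:,1]<-.22)]
print(len(P),((P[:,:2]-a)@XD).round(3)[::6],P[::6,2].round(3))
cv2.imwrite('pics/s3.png',cv2.resize(c['frame'][140:290,130:280,::-1],(600,600)))
E
```

```text
ee [ 0.5089 -0.2585  0.1154] ytool deg -16.49 F [-6.4  2.1  2.1] w 0.0 mm [-1.1  1.8  0.4] units [-0.014  0.022  0.005] t 3.75 J [-0.59  0.34  1.65 -0.    1.16 -0.3 ]
189 [-0.175 -0.174 -0.174 -0.175 -0.176 -0.17   0.029  0.03   0.019  0.028
  0.027  0.034  0.025  0.042  0.029  0.013  0.043  0.029  0.05   0.036
  0.052  0.044  0.053  0.041  0.056  0.04   0.053  0.053  0.044  0.055
  0.05   0.035] [0.118 0.116 0.113 0.109 0.107 0.102 0.135 0.133 0.13  0.13  0.134 0.131
 0.129 0.132 0.127 0.118 0.132 0.125 0.132 0.126 0.13  0.129 0.129 0.124
 0.129 0.12  0.124 0.118 0.115 0.12  0.111 0.103]
```

View pics/s3.png

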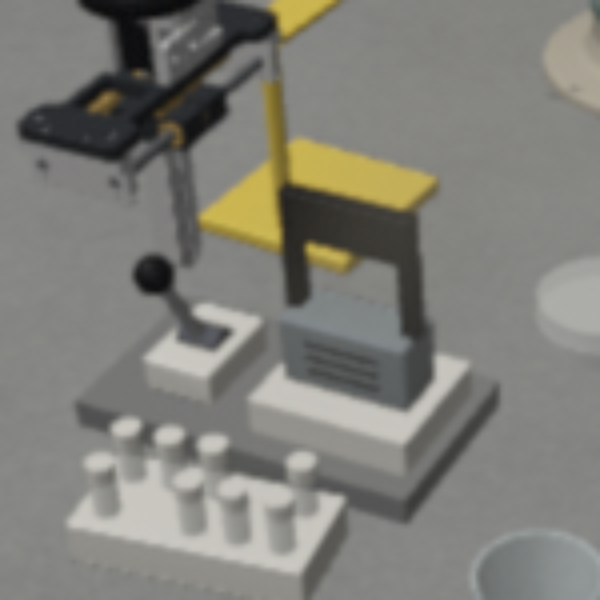

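The lever leans fully away, with the ball at (153,272) in the crop and its front face at +56 mm = 43 + 13. It's against its stop at 6.7 N. Next, the lamp.

>>> jog_arm([
  [0,-0.15,0],
  [0,0,-0.3],
  [0,0,-0.45],
  [0,0,-0.45],
  [0,0,-0.35],
  [0.4,0.05,0],
  [0.5,0.05,0],
  [0.5,0.05,0],
  [0,0,0],
], yaw=[0,0,0,0,0,0,0,0,0], jaw=[0,0,0,0,0,1,1,1,1])

```text
clock: 4.7
ee_pos: [0.5451, -0.1481, 0.2404]
tool_rot: [0.0, 0.8, 0.6, 0.002]
force: [0.6, -0.4, -0.7]
width: 0.0291
gripper_force: 0.0
```

```bash
python3 - <<'E'
from h import *
togo([.5219,-.1435,.155])
for n,b in (('top',(300,375,165,225)),('wrist',None),('scene',(195,245,180,225))):
    c=cam(n);w=world(c)
    if b: w=w[b[2]:b[3],b[0]:b[1]]
    P=w.reshape(-1,3);P=P[(P[:,2]>.172)&(P[:,2]<.186)&(np.linalg.norm(P[:,:2]-[.522,-.1435],axis=1)<.06)]
    if len(P)>20: print(n,len(P),cv2.minAreaRect((P[:,:2]*1000).astype(np.float32)),P[:,2].max())
    if n=='wrist': save(c,'w4.png')
E
```

```text
ee [ 0.5451 -0.1481  0.2404] ytool deg -16.25 F [ 0.6 -0.4 -0.7] w 0.0291 mm [ -2.3 -23.8  85.3] units [-0.029 -0.297  1.067] t 4.7 J [-0.39  0.24  1.47  0.    1.43 -0.11]
top 35 ((533.5482177734375, -105.28758239746094), (8.06339168548584, 13.79617691040039), 69.98536682128906) 0.18230651543112972
wrist 1636 ((522.5069580078125, -145.603515625), (89.52245330810547, 14.062323570251465), 73.71932983398438) 0.18236305211361337
scene 187 ((522.8390502929688, -144.48110961914062), (91.77510833740234, 19.909025192260742), 74.9676284790039) 0.18173394652180427
```

View pics/w4.png

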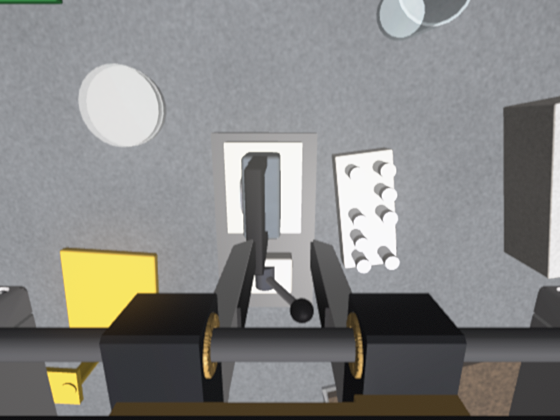

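The wrist view shows the bar at (255,205), 89.5 by 14 mm at yaw -16.3°, which agrees with the other views. The switch ball is leaning away at (301,310). I'll centre over the bar and descend.

>>> jog_arm([
  [-0.03,-0.29,0],
  [0,0,0],
  [0,0,0],
  [0,0,0],
  [0,0,0.3],
  [0,0,0.3],
  [0,0,0.3],
  [0,0,0.18],
  [0,0,0],
], yaw=[0,0,0,0,0,0,0,0,0], jaw=[1,1,1,1,1,1,1,1,1])

```text
clock: 5.75
ee_pos: [0.52, -0.1478, 0.1512]
tool_rot: [-0.002, 0.801, 0.598, -0.001]
force: [0.1, -0.1, 0.3]
width: 0.0939
gripper_force: 0.0
```

```bash
python3 -c "
from h import *
togo([.5223,-.1445,.153])"
```

```text
ee [ 0.52   -0.1478  0.1512] ytool deg -16.53 F [ 0.1 -0.1  0.3] w 0.0939 mm [ 3.8  1.3 -1.9] units [ 0.048  0.016 -0.023] t 5.75 J [-0.41  0.26  1.66 -0.    1.22 -0.12]
```

>>> jog_arm([
  [0.04,0.015,-0.02],
  [0,0,0],
  [0,0,0],
  [0,0,0],
  [0,0,0],
  [0,0,0],
  [0,0,0],
  [0,0,0],
  [0,0,0],
], yaw=[0,0,0,0,0,0,0,0,0], jaw=[1,0,0,0,0,0,0,0,0], squeeze=55)

```text
clock: 6.65
ee_pos: [0.523, -0.1452, 0.1551]
tool_rot: [0.0, 0.801, 0.598, -0.0]
force: [-0.8, -0.2, 0.5]
width: 0.0334
gripper_force: 0.0
```

```bash
python3 -c "
from h import *
togo([.5223,-.1445,.153]); print(ctrl.get_state()['gripper_force'])"
```

```text
ee [ 0.523  -0.1452  0.1551] ytool deg -16.5 F [-0.8 -0.2  0.5] w 0.0334 mm [ 0.5 -0.9  2.1] units [ 0.006 -0.011  0.026] t 6.65 J [-0.4   0.26  1.66 -0.    1.22 -0.11]
0.0
```

>>> jog_arm([
  [0,0,0],
  [0,0,0],
  [0,0,0],
  [0,0,0],
  [0,0,0],
  [0,0,0],
], yaw=[0,0,0,0,0,0], jaw=[0,0,0,0,0,0])

```text
clock: 7.25
ee_pos: [0.5228, -0.1451, 0.155]
tool_rot: [-0.0, 0.801, 0.598, -0.0]
force: [-0.6, 0.0, -0.5]
width: 0.0136
gripper_force: 55.0
```

>>> jog_arm([
  [0,0,-0.04],
  [0,0,-0.04],
  [0,0,-0.04],
  [0,0,-0.04],
  [0,0,-0.04],
  [0,0,0],
], yaw=[0,0,0,0,0,0], jaw=[0,0,0,0,0,0])

```text
clock: 7.85
ee_pos: [0.5234, -0.1454, 0.1723]
tool_rot: [0.001, 0.801, 0.598, 0.0]
force: [-0.8, 0.7, -4.2]
width: 0.0135
gripper_force: 55.0
```

>>> jog_arm([
  [0,0,-0.15],
  [0,0,-0.2],
  [0,0,-0.25],
  [0,0,-0.3],
  [0,0,-0.3],
  [0,0,-0.2],
  [0,0,0],
  [0,0,0],
], yaw=[0,0,0,0,0,0,0,0], jaw=[0,0,0,0,0,0,0,0])

```text
clock: 8.65
ee_pos: [0.523, -0.1452, 0.2834]
tool_rot: [0.0, 0.801, 0.598, 0.0]
force: [-0.6, 0.7, -2.9]
width: 0.0138
gripper_force: 55.0
```

```bash
python3 - <<'E'
from h import *
S=np.array([.5646,.1911]); xs=np.array([np.cos(np.radians(-14)),np.sin(np.radians(-14))])
print(S-.095*xs)
togo([*(S-.095*xs),.285])
c=cam('scene');cv2.imwrite('pics/s5.png',cv2.resize(c['frame'][100:300,130:400,::-1],(800,592)))
E
```

```text
[0.47242191 0.21408258]
ee [ 0.523  -0.1452  0.2834] ytool deg -16.5 F [-0.6  0.7 -2.9] w 0.0138 mm [ 330.1 -150.6   -1.8] units [ 4.126 -1.882 -0.022] t 8.65 J [-0.4   0.19  1.43 -0.    1.52 -0.11]
```

View pics/s5.png

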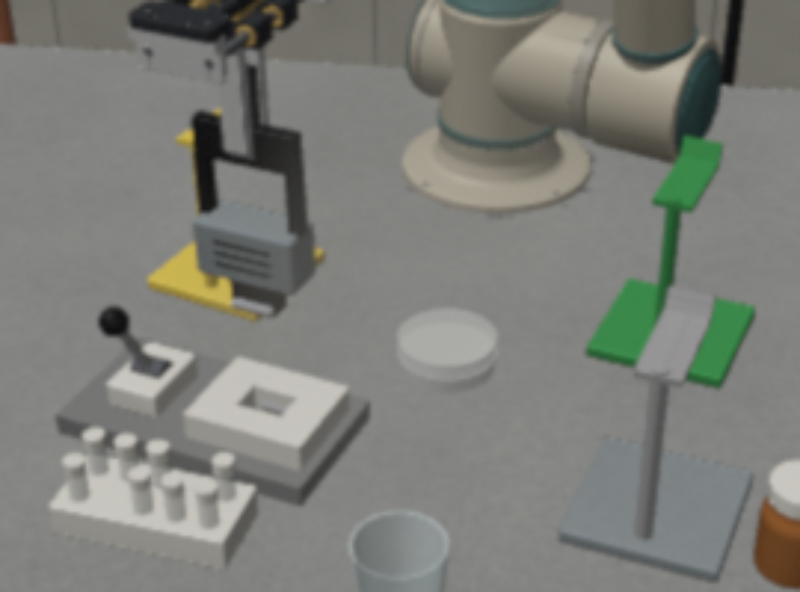

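The lamp is out and upright in the gripper at (255,215), the switch is still off with its ball at (113,320), and the socket is empty. Moving to the front of the hook.

>>> jog_arm([
  [0.2,-0.1,0],
  [0.35,-0.17,0],
  [0.42,-0.2,0],
  [0.45,-0.2,0],
  [0.45,-0.2,0],
  [0.45,-0.2,0],
  [0.45,-0.2,0],
  [0.45,-0.2,0],
  [0.4,-0.17,0],
  [0.3,-0.14,0],
], yaw=[0,0,0,0,0,0,0,0,0,0], jaw=[0,0,0,0,0,0,0,0,0,0])

```text
clock: 9.7
ee_pos: [0.4735, 0.1989, 0.2821]
tool_rot: [-0.001, 0.801, 0.599, -0.001]
force: [0.6, -0.4, -2.8]
width: 0.0133
gripper_force: 55.0
```

>>> jog_arm([
  [0.2,-0.1,0],
  [0,0,0],
  [0,0,0],
  [0,0,0],
  [0,0,0],
], yaw=[-0.028,0,0,0,0], jaw=[0,0,0,0,0])

```text
clock: 10.2
ee_pos: [0.4724, 0.2126, 0.2829]
tool_rot: [0.0, 0.788, 0.615, -0.0]
force: [0.0, 0.2, -3.2]
width: 0.0136
gripper_force: 55.0
```

```bash
python3 - <<'E'
from h import *
S=np.array([.5646,.1911]); xs=np.array([np.cos(np.radians(-14)),np.sin(np.radians(-14))])
togo([*(S-.095*xs),.212])
w=world(cam('scene')).reshape(-1,3)
P=w[(np.linalg.norm(w[:,:2]-ctrl.get_state()['ee_pos'][:2],axis=1)<.06)&(w[:,2]>.12)&(w[:,2]<.32)]
print(P.min(0),P.max(0)); print(np.histogram(P[:,2],np.arange(.12,.33,.01)))
u=(P[:,:2]-ctrl.get_state()['ee_pos'][:2])
for lo,hi in((.14,.175),(.175,.22),(.225,.27),(.275,.3)):
    q=u[(P[:,2]>lo)&(P[:,2]<hi)]; print(lo,hi,len(q),np.percentile(q@xs,[2,98]).round(3),np.percentile(q@[-xs[1],xs[0]],[2,98]).round(3))
E
```

```text
ee [0.4724 0.2126 0.2829] ytool deg -14.08 F [ 0.   0.2 -3.2] w 0.0136 mm [ 1.4 -0.4 70.9] units [ 0.018 -0.005  0.886] t 10.2 J [ 0.29  0.15  1.48 -0.    1.51  0.53]
[0.44511435 0.16625426 0.1410063 ] [0.5319272  0.26082709 0.31992703]
(array([  0,   0,  15,  23,  47,  80, 168, 147, 156, 155, 326,  39,  41,
        40,  44, 117, 134, 167, 202,  46]), array([0.12, 0.13, 0.14, 0.15, 0.16, 0.17, 0.18, 0.19, 0.2 , 0.21, 0.22,
       0.23, 0.24, 0.25, 0.26, 0.27, 0.28, 0.29, 0.3 , 0.31, 0.32]))
0.14 0.175 97 [-0.004  0.018] [-0.018  0.037]
0.175 0.22 694 [-0.003  0.058] [-0.041  0.046]
0.225 0.27 194 [-0.007  0.01 ] [-0.044  0.046]
0.275 0.3 380 [0.001 0.019] [-0.042  0.046]
```

>>> jog_arm([
  [0.01,0,0.2],
  [0,0,0.25],
  [0,0,0.25],
  [0,0,0.18],
  [0,0,0],
  [0,0,0],
], yaw=[0,0,0,0,0,0], jaw=[0,0,0,0,0,0])

```text
clock: 10.85
ee_pos: [0.473, 0.2139, 0.213]
tool_rot: [0.0, 0.788, 0.615, 0.0]
force: [-0.6, 0.4, -3.6]
width: 0.0137
gripper_force: 55.0
```

>>> jog_arm([
  [0,0.1,0],
  [0,0.15,0],
  [0,0.2,0],
  [0,0.2,0],
  [0,0.2,0],
  [0,0.2,0],
  [0,0.14,0],
  [0,0,0],
  [0,0,0],
], yaw=[0,0,0,0,0,0,0,0,0], jaw=[0,0,0,0,0,0,0,0,0])

```text
clock: 11.75
ee_pos: [0.5647, 0.1913, 0.2122]
tool_rot: [-0.001, 0.788, 0.616, -0.001]
force: [-1.1, 0.5, -3.8]
width: 0.0137
gripper_force: 55.0
```

```bash
python3 - <<'E'
from h import *
togo([.5646,.1911,.185])
c=cam('scene');cv2.imwrite('pics/s6.png',cv2.resize(c['frame'][130:300,280:450,::-1],(600,600)))
E
```

```text
ee [0.5647 0.1913 0.2122] ytool deg -14.0 F [-1.1  0.5 -3.8] w 0.0137 mm [-0.2  0.  27.2] units [-0.002  0.     0.34 ] t 11.75 J [0.21 0.31 1.45 0.   1.39 0.45]
```

View pics/s6.png

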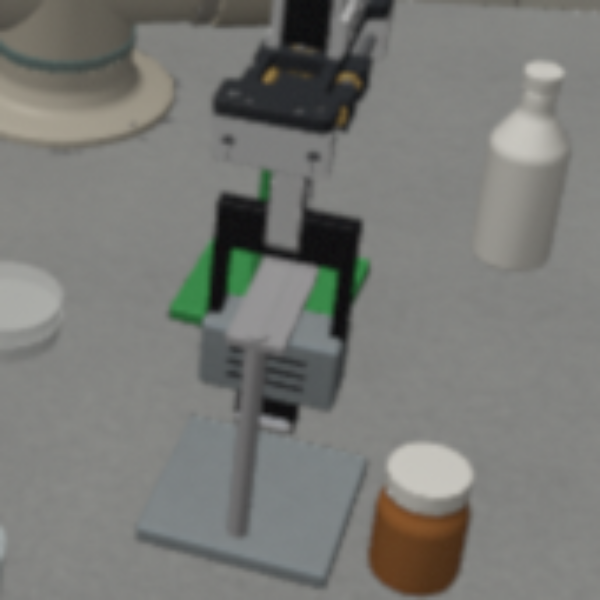

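The handle is threaded over the hook: the hook bar at (275,295) passes through the opening, centred between the uprights. I'll lower gently until it carries the weight.

>>> jog_arm([
  [0,0,0.1],
  [0,0,0.1],
  [0,0,0.08],
  [0,0,0.03],
  [0,0,0],
  [0,0,0],
], yaw=[0,0,0,0,0,0], jaw=[0,0,0,0,0,0])

```text
clock: 12.4
ee_pos: [0.5651, 0.1914, 0.1879]
tool_rot: [0.0, 0.788, 0.616, 0.0]
force: [0.2, 0.5, -3.8]
width: 0.0136
gripper_force: 55.0
```

>>> jog_arm([
  [0,0,0.02],
  [0,0,0],
  [0,0,0],
], yaw=[0,0,0], jaw=[0,0,0])

```text
clock: 12.7
ee_pos: [0.5651, 0.1913, 0.1864]
tool_rot: [0.0, 0.788, 0.616, 0.0]
force: [-0.4, -0.1, -3.3]
width: 0.0135
gripper_force: 55.0
```

>>> jog_arm([
  [0,0,0.01],
  [0,0,0],
  [0,0,0],
], yaw=[0,0,0], jaw=[0,0,0])

```text
clock: 13.0
ee_pos: [0.565, 0.1913, 0.1854]
tool_rot: [0.0, 0.788, 0.616, -0.0]
force: [0.1, 0.1, -2.1]
width: 0.0135
gripper_force: 55.0
```

>>> jog_arm([
  [0,0,0.01],
  [0,0,0],
  [0,0,0],
], yaw=[0,0,0], jaw=[0,0,0])

```text
clock: 13.3
ee_pos: [0.5651, 0.1913, 0.185]
tool_rot: [0.0, 0.788, 0.616, 0.0]
force: [0.1, -0.1, -1.4]
width: 0.0136
gripper_force: 55.0
```

>>> jog_arm([
  [0,0,0.01],
  [0,0,0],
  [0,0,0],
], yaw=[0,0,0], jaw=[0,0,0])

```text
clock: 13.6
ee_pos: [0.5651, 0.1913, 0.1849]
tool_rot: [0.0, 0.788, 0.616, 0.0]
force: [-1.2, 0.1, 5.1]
width: 0.0136
gripper_force: 55.0
```

>>> jog_arm([
  [0,0,0],
  [0,0,0],
  [0,0,0],
  [0,0,0],
  [0,0,0],
  [0,0,0],
], yaw=[0,0,0,0,0,0], jaw=[0.18,0.2,0.24,0.28,0.28,0.28])

```text
clock: 14.2
ee_pos: [0.565, 0.1913, 0.1837]
tool_rot: [-0.0, 0.788, 0.616, -0.0]
force: [0.5, 0.1, 0.1]
width: 0.0266
gripper_force: 0.0
```

```bash
python3 - <<'E'
from h import *
togo([.5646,.1911,.185])
c=cam('scene');cv2.imwrite('pics/s7.png',cv2.resize(c['frame'][130:300,280:450,::-1],(600,600)))
E
```

```text
ee [0.565  0.1913 0.1837] ytool deg -13.98 F [0.5 0.1 0.1] w 0.0266 mm [-0.3 -0.4 -1.3] units [-0.004 -0.005 -0.016] t 14.2 J [ 0.21  0.32  1.49 -0.    1.33  0.45]
```

View pics/s7.png

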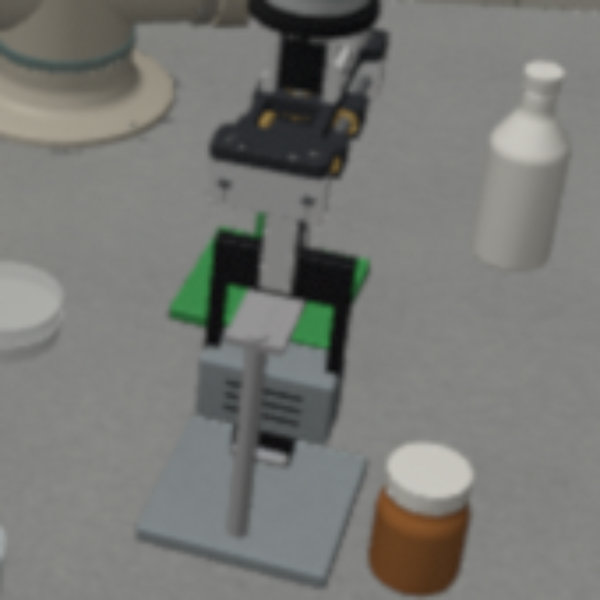

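The lamp rests on the hook bar with its grip bar at (285,270), and the fingers are open around it without load. I'll lift away straight up, then let it settle.

>>> jog_arm([
  [0,0,-0.05],
  [0,0,-0.1],
  [0,0,-0.15],
  [0,0,-0.3],
  [0,0,-0.4],
  [0,0,-0.4],
  [0,0,0],
  [0,0,0],
], yaw=[0,0,0,0,0,0,0,0], jaw=[0.28,0.28,0.28,0.28,0.28,0.28,0.28,0.28])

```text
clock: 15.05
ee_pos: [0.5654, 0.1914, 0.2973]
tool_rot: [0.001, 0.788, 0.616, 0.001]
force: [-0.5, 0.3, -0.5]
width: 0.0264
gripper_force: 0.0
```

>>> jog_arm([
  [0,0,0],
  [0,0,0],
  [0,0,0],
  [0,0,0],
  [0,0,0],
  [0,0,0],
  [0,0,0],
  [0,0,0],
  [0,0,0],
  [0,0,0],
], yaw=[0,0,0,0,0,0,0,0,0,0], jaw=[0.28,0.28,0.28,0.28,0.28,0.28,0.28,0.28,0.28,0.28])

```text
clock: 16.05
ee_pos: [0.565, 0.1913, 0.2959]
tool_rot: [0.0, 0.788, 0.616, 0.0]
force: [-0.7, -0.6, -0.1]
width: 0.0263
gripper_force: 0.0
```

```bash
python3 - <<'E'
from h import *
c=cam('scene');save(c,'s8.png');p=c
for i in range(6):
    q=cam('scene'); print(np.abs(q['frame'][170:280,310:400].astype(int)-p['frame'][170:280,310:400]).mean().round(2),end=' '); p=q
togo([.5646,.1911,.185])
w=world(p)[170:280,310:400].reshape(-1,3); S=np.array([.5646,.1911]); xs=np.array([np.cos(np.radians(-14)),np.sin(np.radians(-14))])
P=w[(np.linalg.norm(w[:,:2]-S,axis=1)<.06)]
for lo,hi in((.05,.11),(.115,.13),(.183,.2),(.2,.22)):
    q=P[(P[:,2]>lo)&(P[:,2]<hi)]
    if len(q): print(lo,len(q),np.percentile((q[:,:2]-S)@xs,[2,50,98]).round(3),np.percentile((q[:,:2]-S)@[-xs[1],xs[0]],[2,98]).round(3),q[:,2].max())
E
```

```text
0.55 0.55 0.55 0.55 0.54 0.55 ee [0.565  0.1913 0.2958] ytool deg -13.98 F [ 0.3 -0.4  0.5] w 0.0269 mm [ -0.3  -0.4 110.8] units [-0.004 -0.005  1.385] t 16.4 J [ 0.21  0.27  1.29 -0.    1.58  0.45]
0.05 587 [-0.002  0.019  0.058] [-0.04   0.046] 0.10997017861633843
0.115 386 [-0.015  0.014  0.056] [-0.041  0.046] 0.1297144842710726
0.183 272 [-0.038  0.006  0.009] [-0.041  0.046] 0.19990618097327714
0.2 267 [-0.007  0.004  0.01 ] [-0.041  0.045] 0.2118438529396226
```

View pics/s8.png

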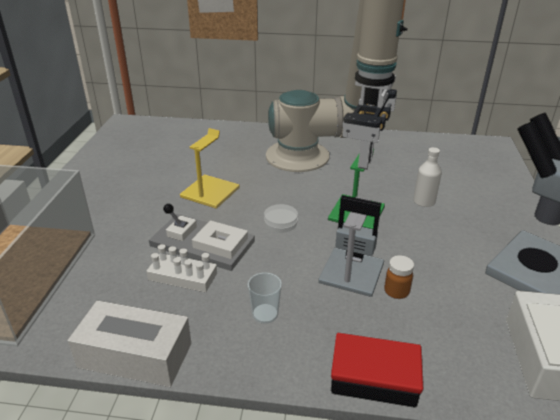

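The lamp hangs still and level on the grey hook at (357,230), with the gripper clear above it. The switch is off with its ball at (168,209), and the bystanders haven't moved.

```bash
python3 -c "
from station import ctrl
print(ctrl.sign_off())"
```

```text
the job is handed in; nothing more can be done
None
```

The dock is switched off, the lamp hangs still on the grey stand's hook with the gripper clear, nothing else was moved, and the job was handed in at about 16 s of the 67 s allowed.

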